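# Slacken the left-hand plug of the red gas cylinder

### The job

The brass T-plug on the red gas cylinder must be slackened before the hose of the milk-warming ring can go on. Fuel gas has a left-hand thread, so turn the plug clockwise seen from above (if it comes up solid you are going the wrong way), by between a sixth and a quarter of a turn, then let go of it. Do not touch the grey cylinder, and leave the white milk bottle standing where it is.

Things in the scene. Friction and masses are not known exactly. Their poses are not given: they have to be found in the camera images.
- gas_plug (a joint): angle (rad) of the brass T-plug on the red gas cylinder: 0 = tight, as found; grows as it turns clockwise seen from above (quarter turn = 1.57). Clockwise: steady friction of about 0.12 N m, stop at 2.4, stays where left; counter-clockwise: solid after 0.06. It does not rise. Its crossbar is 52 mm long, 12 mm thick, 30 mm high: pinch it across its thickness and turn about its middle.
- gas_plug_grip (a point): grip point in the crossbar, on the plug's upright turning axis, 239 mm above the table; turns with the plug. x runs along the bar, y across it, z up. Bar top 12 mm above, underside 18 mm below; a flange 30 mm across 31 mm below, cylinder shoulder 58 mm below. The red cylinder (yellow band, 150 mm across, on a round base 190 mm across) is bolted to the table.
- co2_cylinder: grey cylinder with a green band, same shape, size and brass T-plug (right-hand thread) as the red one, bolted to the table at another place; 251 mm high over its plug, 150 mm across. Origin: centre of its underside, on the table. Not to be touched.
- milk_bottle: white plastic milk bottle, 68 mm across, 190 mm high, loose on the table beyond the cylinders. Origin: centre of its underside. A green bottle (200 mm high) and a steel mug (90 mm high) stand loose on either side of it.
Mind the look-alikes: they are no part of the job. There is more than one size of the part that bears gas_plug; the job needs the smaller.

How it is judged (in metres and radians):
At the end, for the whole second after the job is handed in: The red cylinder's plug stands still, released, turned clockwise from tight by between a sixth and a quarter of a turn, give or take 10 degrees (0.87 to 1.75 rad); the milk bottle stands upright (within 11 degrees) within 30 mm of where it was (value of joint gas_plug between 0.87 and 1.75 rad and velocity of joint gas_plug between -0.05 and 0.05 rad/s and angle between milk_bottle's own z axis and vertical below 0.2 rad and distance of milk_bottle from where it was at the start of the episode below 0.03 m); the robot touches nothing.
It fails at once if the robot touches the grey cylinder or its plug (more than 3 N) (contact force between any of the fingers, the arm and co2_cylinder above 3 N).
It fails at once if the milk bottle is tipped over 20 degrees or shifted over 30 mm (angle between milk_bottle's own z axis and vertical above 0.35 rad or distance of milk_bottle from where it was at the start of the episode above 0.03 m).
It also fails if it takes over 32 s, if anything falls off the work surface, if the arm or the gripper's body presses on something with over 40 N, if the wrist force passes 120 N, or if a joint passes its speed limit or range.

### The arm

A 6-joint arm with a two-finger parallel gripper is mounted at the origin on the work surface. World frame = base frame: x ahead of the robot, y to its left, z up, the work surface at z = 0. Lengths are in m, angles in degrees, forces in N, time in s.
With the tool pointing down it reaches from about 0.325 to 0.775 m from the base axis. Payload 5.5 kg.
Tool frame: the origin (TCP) lies midway between the tips of the shut fingers; the grasp point (between the pads) lies 19 mm behind it; y points along the fingers, x is the direction in which the jaws open and shut, and the axes are right-handed (so a half turn about y gives the same grasp; the last joint's range is limited). The gripper opens to 85 mm and grips with 20 to 120 N. Pads are 22 mm wide; open, the fingers measure 114 mm over their backs; the gripper's body (76 mm by 85 mm) begins 54 mm behind the grasp point. The pads swing forward as they close: fully open they stand 13 mm farther back than shut.
Start: joints at [59.949, 5.22, 70.514, -0, 104.267, -3.249], TCP at [0.271, 0.536, 0.231] pointing down, gripper open.
Joint ranges: [-164.24, 164.24], [-49.07, 125.15], [9.68, 141.18], [-86.29, 266.29], [3.28, 154.24], [-151.56, 151.56]. Speed limits (degrees/s): [147.25, 147.25, 172.46, 180, 180, 180].

### API

Orientations are given as [roll, pitch, yaw] about the fixed x, y, z axes, in that order (R = Rz(yaw) Ry(pitch) Rx(roll)).
In Python, from bench import * gives the robot as it stands. The module is installed in compiled form; this text tells all that it offers.
- The arm moves only by the shell command python3 -m pendant 'ROWS' [FORCE]. ROWS is JSON, a list of rows, each an object with "grip": the opening, from -1 (shut) to 1 (fully open), so that 0 is half open; "delta_pos": the shift along the tool's x, y, z in cm, a list of three; "rot": the turn, a rotation vector about the tool's x, y, z in degrees, a list of three. A call has 1 to 20 rows; each row is the pose to reach, as a shift and turn from the pose measured when the call began, along the tool's axes at that moment; what a row does not reach only later rows make up. A row lasts 1/8 s, in which the tool goes at most 62.5 mm and 10.7 degrees, less where a joint would pass 70% of its speed; a pose out of reach is approached as far as the arm can. A call with a gripper value outside its range is refused whole. The fingers move at their own pace and stop on an object; FORCE is the grip in N (left out, the last holds). Time passes only in rows, so rows that repeat a pose let the fingers close. It gives the time, the measured TCP pose, the force and the opening at its end, in the units of the state.
- state(): the state, without advancing time (a new reading comes with each control period).
- capture(name): name is "side" or "top" or "wrist"; returns a dict with "img" (384x512x3 uint8, red, green, blue), "range_z" (384x512 float32, m along the optical axis (not along the pixel's ray), 0 where there is no reading), "K" (3x3 intrinsics, pixels), "extrinsics" (4x4, takes a point from camera to world coordinates). Camera axes: x right, y down, z forward; pixel columns grow to the right and rows downward; lengths in m; the calibration is good to about 2 mm. The wrist camera is an equidistant fisheye: a pixel r from the principal point sees the ray r / f radians off the axis. A picture is of the moment at which its call begins.
- job_done(): hands the job in, once; it reports no verdict.
Trained networks look in the newest picture that a camera, given by its name, has taken for a name from the list of things; names that differ only in an ending like _2 or _b are one class to them, and where a whole thing is asked for, a point or a joint stands for the part that bears it (a point fixed in the world has none). Each returns a list of dicts, best first, with "confidence" (0 to 1); they miss things now and then, are a little off and sometimes report something else, mostly with a low value. They report only what shows in the picture. A call takes as long as a camera call. They do not tell look-alikes from the thing itself.
- recognise(query, camera): "box" ([left, top, width, height] in pixels, round what is visible of it).
- silhouettes(query, camera): "mask" (384x512 bool, what is visible of it) and "box" ([left, top, width, height] in pixels, round what is visible of it).
The state is a dict: "time_s": time; "q": joint angles; "dq": joint speeds; "tau": joint torques, N m; "position": TCP position; "ee_rot": TCP orientation; "ft_force": force on the tool from outside, world axes, zero at the start; "torque": the same for the moment, N m; "gripper_width": opening from 0.0 (shut) to 1.0 (fully open).
Only numpy, scipy, OpenCV 4.12 (cv2) and the standard library are available. Lean on these libraries where they do the work, as an engineer would, in place of code of your own. Each camera call takes 0.05 s, during which the arm holds its last target.

## Working session

There is one attempt and no reset: what is moved stays moved. The work goes in short steps, Python scripts to look and compute and a shell command to move; the robot and the scene stay as the last step left them, time stands still between calls to the robot, and variables do not carry over. Pictures are saved under pics/ and viewed, and the job is handed in when it is done.

```bash
mkdir -p pics; python3 - <<'E'
from bench import *
import cv2,numpy as np
print(state())
for n in ["side","top","wrist"]:
    c=capture(n); cv2.imwrite(f"pics/{n}0.png",c["img"][:,:,::-1]); np.savez(f"{n}0.npz",**{k:c[k] for k in ["img","range_z","K","extrinsics"]})
    print(n,c["K"].tolist(),c["extrinsics"].round(4).tolist())
    for q in ["gas_plug","co2_cylinder","milk_bottle"]:
        print(q,[(d["confidence"],d["box"]) for d in recognise(q,n)])
E
```

```text
{'time_s': 0.0, 'q': array([ 5.99485156e+01,  5.26228678e+00,  7.05807062e+01, -1.00863060e-03,
        1.04267357e+02, -3.24791089e+00]), 'dq': array([ 0.10336364, -0.056481  , -0.02128419,  0.01548592,  0.03679573,
       -0.03206682]), 'tau': array([-1.56680853e-03, -4.58763957e+01, -4.18004000e+01, -3.39894850e-04,
        1.23443492e-02, -2.86821182e-05]), 'position': array([0.27041856, 0.53529098, 0.23017102]), 'ee_rot': array([-89.99472436,   0.1102286 ,  63.19618393]), 'ft_force': array([-0.60302943, -0.59314129, -0.01814243]), 'torque': array([-0.06326983, -0.0555963 ,  0.08196024]), 'gripper_width': 0.9970273271231586}
side [[430.28600423799804, 0.0, 255.79563928502753], [0.0, 430.28600423799804, 198.8217134506864], [0.0, 0.0, 1.0]] [[0.9493, 0.293, -0.1138, 0.672], [0.3142, -0.8957, 0.3147, -0.341], [-0.0097, -0.3345, -0.9423, 1.1579], [0.0, 0.0, 0.0, 1.0]]
gas_plug [(0.58, [58.3, 247.2, 39.2, 18.9]), (0.55, [225.1, 269.7, 23.2, 19.2])]
co2_cylinder [(0.82, [224.5, 105.1, 67.7, 83.6])]
milk_bottle [(0.73, [316.1, 190.9, 31.6, 41.2])]
top [[474.47953443043355, 0.0, 255.9255816832293], [0.0, 474.47953443043355, 190.428916691244], [0.0, 0.0, 1.0]] [[-0.0155, -0.9809, 0.1941, 0.2879], [-0.9999, 0.0156, -0.0014, -0.0063], [-0.0017, -0.1941, -0.981, 1.375], [0.0, 0.0, 0.0, 1.0]]
gas_plug [(0.88, [369.3, 279.9, 20.6, 28.3]), (0.7, [328.9, 154.6, 22.5, 18.8])]
co2_cylinder [(0.65, [158.8, 179.4, 67.9, 66.8]), (0.44, [330.5, 155.6, 19.6, 19.9])]
milk_bottle [(0.58, [222.2, 102.8, 22.9, 40.1])]
wrist [[297.3186396354542, 0.0, 256.80393646089584], [0.0, 297.3186396354542, 189.88947428982345], [0.0, 0.0, 1.0]] [[0.4504, 0.8507, 0.2709, 0.2012], [0.8928, -0.4286, -0.1387, 0.5711], [-0.0019, 0.3043, -0.9526, 0.3743], [0.0, 0.0, 0.0, 1.0]]
gas_plug []
co2_cylinder [(0.69, [91.0, 331.7, 49.9, 50.7])]
milk_bottle []
```

View pics/side0.png

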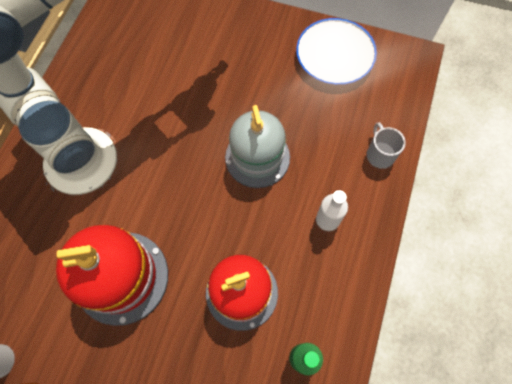

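View pics/top0.png

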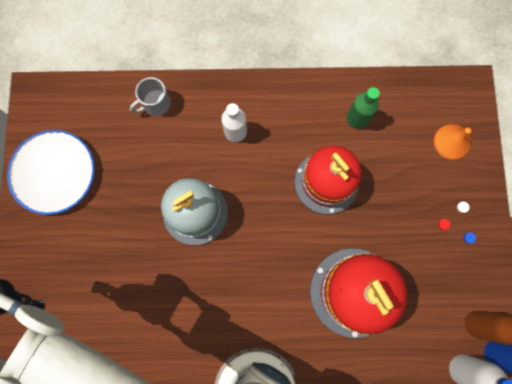

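View pics/wrist0.png

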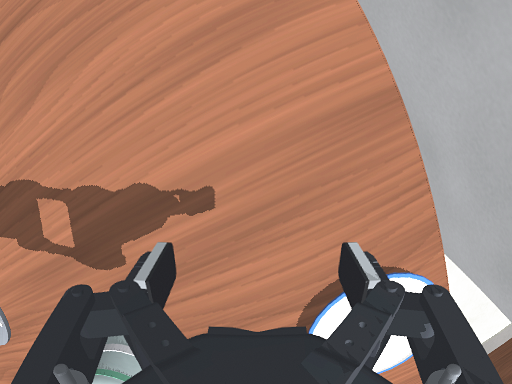

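The target is the smaller red cylinder, with its plug at about (340,163) in the top view and (236,282) in the side view. The larger red one at top (380,297) is the decoy. The grey cylinder is at (183,202) and the milk bottle at (234,122). Next I'll measure the plug's pose.

```bash
cat > h.py <<'E'
import numpy as np,cv2
def cloud(c):
    K=c["K"];z=c["range_z"].astype(float);v,u=np.mgrid[:384,:512]
    P=np.stack([(u-K[0,2])/K[0,0]*z,(v-K[1,2])/K[1,1]*z,z],-1)
    E=c["extrinsics"];return P@E[:3,:3].T+E[:3,3]
def bar(c,box,zmin=.2,zmax=.27):
    W=cloud(c);hsv=cv2.cvtColor(np.ascontiguousarray(c["img"]),cv2.COLOR_RGB2HSV)
    m=(hsv[...,0]>17)&(hsv[...,0]<36)&(hsv[...,1]>100)&(c["range_z"]>0)
    x,y,w,h=box;b=np.zeros_like(m);b[y:y+h,x:x+w]=1
    return W[m&b&(W[...,2]>zmin)&(W[...,2]<zmax)]
E
python3 - <<'E'
from h import *
for n,boxes in [("top",{"sm":(315,140,60,50),"grey":(165,190,40,25),"big":(355,270,55,50)}),("side",{"sm":(215,262,40,35),"grey":(245,100,25,35),"big":(50,240,55,35)})]:
    c=np.load(n+"0.npz")
    for k,b in boxes.items():
        p=bar(c,b,.15,.5)
        zt=np.percentile(p[:,2],90); t=p[p[:,2]>zt-.006]
        r=cv2.minAreaRect((t[:,:2]*1000).astype(np.float32))
        d=t[:,:2]-t[:,:2].mean(0);w,V=np.linalg.eigh(d.T@d)
        print(n,k,len(p),len(t),"z",zt.round(4),"mean",t.mean(0).round(4),"rect",np.round(r[0],1),np.round(r[1],1),"axis",np.degrees(np.arctan2(V[1,1],V[0,1])).round(1))
    W=cloud(c)
    for k,(u,v) in {"top":{"milk":(234,110),"green":(372,94),"red":(325,185)},"side":{"milk":(339,198),"green":(311,356)}}[n].items(): print(k,W[v,u].round(3))
E
```

```text
top sm 247 101 z 0.2518 mean [ 0.5789 -0.2147  0.2505] rect [ 579.3 -214.8] [50.6 11.7] axis -142.2
top grey 230 84 z 0.2527 mean [0.4949 0.1695 0.251 ] rect [494.9 169.4] [10.8 49.6] axis 122.1
top big 476 221 z 0.3269 mean [ 0.2617 -0.2765  0.3252] rect [ 262.5 -276.9] [66.5 16.5] axis -151.5
milk [0.738 0.046 0.193]
green [ 0.772 -0.316  0.204]
red [ 0.539 -0.188  0.164]
side sm 278 132 z 0.2519 mean [ 0.5801 -0.2168  0.2503] rect [ 579.8 -216.7] [50.2 11.7] axis -142.0
side grey 197 93 z 0.2518 mean [0.4957 0.1674 0.25  ] rect [494.9 168.6] [11.4 50.8] axis 120.4
side big 650 249 z 0.3265 mean [ 0.2632 -0.2793  0.3254] rect [ 263.1 -278.7] [64.7 14.7] axis -152.2
milk [0.743 0.047 0.188]
green [ 0.775 -0.316  0.2  ]
```

Both cameras agree. The plug axis is at about (0.580, -0.216) and the bar lies at 38°, so the jaws must point along -52° (q6≈32°). A 75° clockwise turn then ends at q6≈107°, which is inside its range. I'll go up first, then across above the grey cylinder.

```bash
python3 -m pendant '[{"grip":1,"delta_pos":[0,-6,0],"rot":[0,0,0]},{"grip":1,"delta_pos":[0,-12,0],"rot":[0,0,0]},{"grip":1,"delta_pos":[0,-18,0],"rot":[0,0,0]},{"grip":1,"delta_pos":[0,-18,0],"rot":[0,0,0]},{"grip":1,"delta_pos":[-3.5,-18,-4.1],"rot":[0,8,0]},{"grip":1,"delta_pos":[-7.1,-18,-8.2],"rot":[0,16,0]},{"grip":1,"delta_pos":[-10.6,-18,-12.3],"rot":[0,24,0]},{"grip":1,"delta_pos":[-14.2,-18,-16.4],"rot":[0,32,0]},{"grip":1,"delta_pos":[-17.7,-18,-20.5],"rot":[0,40,0]},{"grip":1,"delta_pos":[-21.2,-18,-24.6],"rot":[0,48,0]},{"grip":1,"delta_pos":[-24.8,-18,-28.7],"rot":[0,56,0]},{"grip":1,"delta_pos":[-28.3,-18,-32.8],"rot":[0,64,0]},{"grip":1,"delta_pos":[-31.9,-18,-36.9],"rot":[0,72,0]},{"grip":1,"delta_pos":[-35.4,-18,-41],"rot":[0,80,0]},{"grip":1,"delta_pos":[-38.9,-18,-45.1],"rot":[0,88,0]},{"grip":1,"delta_pos":[-42.5,-18,-49.2],"rot":[0,96,0]},{"grip":1,"delta_pos":[-46,-18,-53.3],"rot":[0,104,0]},{"grip":1,"delta_pos":[-49.5,-18,-57.4],"rot":[0,112,0]},{"grip":1,"delta_pos":[-53.1,-18,-61.5],"rot":[0,115,0]},{"grip":1,"delta_pos":[-53.1,-18,-61.5],"rot":[0,115,0]}]' 40
python3 - <<'E'
from bench import *
import cv2
s=state();print(s["position"].round(4),s["ee_rot"].round(2),s["q"].round(1))
from h import *
c=capture("wrist");cv2.imwrite("pics/wrist1.png",c["img"][:,:,::-1])
E
```

```text
time_s: 3.1
position: [0.5812, -0.2196, 0.4058]
ee_rot: [-90.2, 0.4, -52.1]
ft_force: [-0.2, 0.5, -1.0]
gripper_width: 1.003
[ 0.5812 -0.2196  0.4058] [-90.24   0.38 -52.08] [-23.8  16.5  39.5  -0.  124.4  28.2]
```

View pics/wrist1.png

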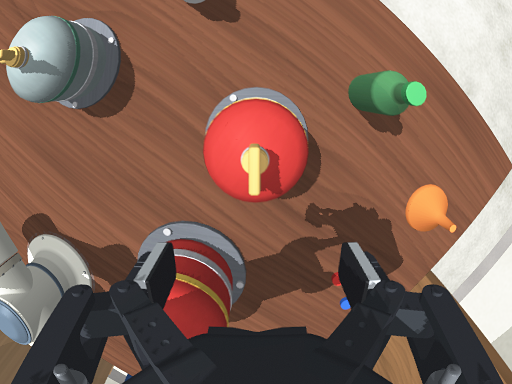

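The wrist view shows the small red cylinder's bar at (254,171), upright in the picture and centred between the jaws. The large cylinder lies well below and to the side. I'll check this with the wrist depth.

```bash
cat >> h.py <<'E'
def cloudf(c):
    K=c["K"];z=c["range_z"].astype(float);v,u=np.mgrid[:384,:512]
    a=(u-K[0,2])/K[0,0];b=(v-K[1,2])/K[1,1];th=np.hypot(a,b)+1e-9
    t=np.tan(np.minimum(th,1.5))/th
    P=np.stack([a*t*z,b*t*z,z],-1);E=c["extrinsics"];return P@E[:3,:3].T+E[:3,3]
E
python3 - <<'E'
from bench import *
from h import *
import h
def rep(n,c,box):
    h.cloud=cloudf if n=="wrist" else cloud0
    p=bar(c,box,.2,.27);zt=np.percentile(p[:,2],90);t=p[p[:,2]>zt-.006]
    d=t[:,:2]-t[:,:2].mean(0);w,V=np.linalg.eigh(d.T@d);r=cv2.minAreaRect((t[:,:2]*1000).astype(np.float32))
    print(n,len(t),zt.round(4),"rect",np.round(r[0],1),np.round(r[1],1),"axis",np.degrees(np.arctan2(V[1,1],V[0,1])).round(1)%180)
cloud0=h.cloud
rep("wrist",capture("wrist"),(225,130,60,80))
s=state();p=s["position"];R=cv2.Rodrigues(np.zeros(3))[0]
from scipy.spatial.transform import Rotation as Ro
R=Ro.from_euler("xyz",s["ee_rot"],degrees=True).as_matrix()
print(p,s["ee_rot"]);print("delta tool cm",100*R.T@(np.array([.5797,-.2158,.22])-p))
G=Ro.from_euler("xyz",[-90,0,-52],degrees=True).as_matrix()
print("rot",np.degrees(Ro.from_matrix(R.T@G).as_rotvec()))
E
```

```text
wrist 266 0.2518 rect [ 580.8 -215.4] [50.  10.7] axis 36.30000000000001
[ 0.58020828 -0.21616195  0.40948947] [-90.0662165    0.16488959 -51.83341118]
delta tool cm [-5.33353908e-03  1.89490485e+01  4.30438485e-03]
rot [ 0.06645612  0.16668396 -0.16479319]
```

```bash
python3 -m pendant '[{"grip":1,"delta_pos":[0,4,0],"rot":[0,0,0]},{"grip":1,"delta_pos":[0,8,0],"rot":[0,0,0]},{"grip":1,"delta_pos":[0,12,0],"rot":[0,0,0]},{"grip":1,"delta_pos":[0,15,0],"rot":[0,0,0]},{"grip":1,"delta_pos":[0,17.5,0],"rot":[0,0,0]},{"grip":1,"delta_pos":[0,18.9,0],"rot":[0,0,0]},{"grip":1,"delta_pos":[0,18.9,0],"rot":[0,0,0]},{"grip":1,"delta_pos":[0,18.9,0],"rot":[0,0,0]}]' 40
python3 - <<'E'
from bench import *
import cv2
c=capture("wrist");cv2.imwrite("pics/wrist2.png",c["img"][:,:,::-1])
s=state();print(s["position"].round(4),s["ee_rot"].round(2))
E
```

```text
time_s: 4.2
position: [0.58, -0.2156, 0.2223]
ee_rot: [-90.0, 0.0, -51.8]
ft_force: [-0.2, -0.1, 0.7]
gripper_width: 1.0
[ 0.5801 -0.2158  0.2224] [-8.999e+01  2.000e-02 -5.182e+01]
```

View pics/wrist2.png

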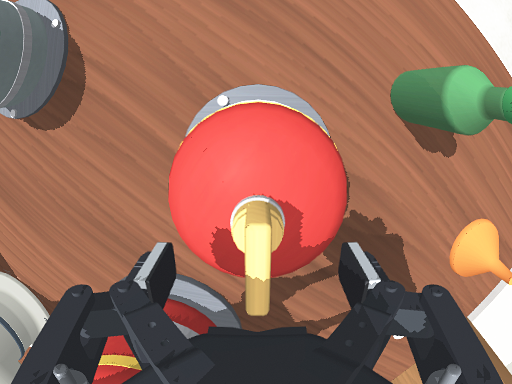

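The bar at (258,260) sits centred between the open jaws. Now I'll close them.

```bash
python3 -m pendant '[{"grip":-0.5,"delta_pos":[0,0.2,0],"rot":[0,0,0]},{"grip":-1,"delta_pos":[0,0.2,0],"rot":[0,0,0]},{"grip":-1,"delta_pos":[0,0.2,0],"rot":[0,0,0]},{"grip":-1,"delta_pos":[0,0.2,0],"rot":[0,0,0]},{"grip":-1,"delta_pos":[0,0.2,0],"rot":[0,0,0]},{"grip":-1,"delta_pos":[0,0.2,0],"rot":[0,0,0]},{"grip":-1,"delta_pos":[0,0.2,0],"rot":[0,0,0]},{"grip":-1,"delta_pos":[0,0.2,0],"rot":[0,0,0]}]' 50
```

```text
time_s: 5.25
position: [0.5802, -0.2159, 0.2205]
ee_rot: [-90.0, 0.0, -51.8]
ft_force: [1.0, -1.6, 0.9]
gripper_width: 0.133
```

The opening is 11 mm with low forces, so the jaws hold the bar. Turning it 75° clockwise from above, which is +y (tool y points down).

```bash
python3 -m pendant '[{"grip":-1,"delta_pos":[0,0,0],"rot":[0,4,0]},{"grip":-1,"delta_pos":[0,0,0],"rot":[0,9,0]},{"grip":-1,"delta_pos":[0,0,0],"rot":[0,14,0]},{"grip":-1,"delta_pos":[0,0,0],"rot":[0,19,0]}]'
```

```text
time_s: 5.75
position: [0.5801, -0.2159, 0.2205]
ee_rot: [-90.0, 0.0, -71.0]
ft_force: [-0.4, 0.4, 0.2]
gripper_width: 0.13
```

```bash
python3 -m pendant '[{"grip":-1,"delta_pos":[0,0,0],"rot":[0,5,0]},{"grip":-1,"delta_pos":[0,0,0],"rot":[0,11,0]},{"grip":-1,"delta_pos":[0,0,0],"rot":[0,17,0]},{"grip":-1,"delta_pos":[0,0,0],"rot":[0,23,0]},{"grip":-1,"delta_pos":[0,0,0],"rot":[0,29,0]},{"grip":-1,"delta_pos":[0,0,0],"rot":[0,35,0]},{"grip":-1,"delta_pos":[0,0,0],"rot":[0,41,0]},{"grip":-1,"delta_pos":[0,0,0],"rot":[0,47,0]},{"grip":-1,"delta_pos":[0,0,0],"rot":[0,53,0]},{"grip":-1,"delta_pos":[0,0,0],"rot":[0,56,0]},{"grip":-1,"delta_pos":[0,0,0],"rot":[0,56,0]},{"grip":-1,"delta_pos":[0,0,0],"rot":[0,56,0]}]'
python3 - <<'E'
from bench import *
import cv2
for n in ["wrist","top"]:
    c=capture(n);cv2.imwrite(f"pics/{n}3.png",c["img"][:,:,::-1])
s=state();print(s["ft_force"],s["torque"],s["ee_rot"])
E
```

```text
time_s: 7.25
position: [0.5802, -0.2157, 0.2205]
ee_rot: [-90.0, 0.0, -126.9]
ft_force: [0.1, 0.3, -0.0]
gripper_width: 0.128
[0.12198548 1.14613403 1.07896862] [ 0.11060668 -0.09509133 -0.05398253] [-9.00157907e+01  2.31288109e-02 -1.26914998e+02]
```

View pics/wrist3.png

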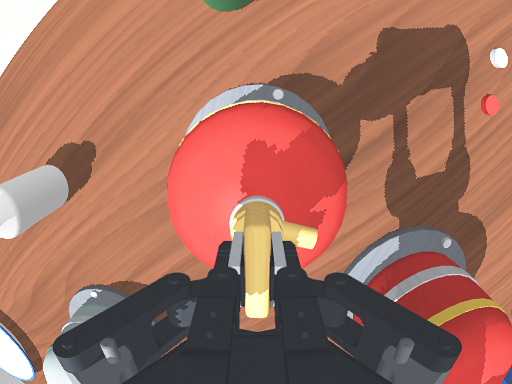

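The bar at (257,260) turned with the jaws, and a side outlet now shows at (300,236). Now I'll release and rise straight up.

```bash
python3 -m pendant '[{"grip":0,"delta_pos":[0,0,0],"rot":[0,0,0]},{"grip":1,"delta_pos":[0,0,0],"rot":[0,0,0]},{"grip":1,"delta_pos":[0,0,0],"rot":[0,0,0]},{"grip":1,"delta_pos":[0,0,0],"rot":[0,0,0]},{"grip":1,"delta_pos":[0,0,0],"rot":[0,0,0]},{"grip":1,"delta_pos":[0,0,0],"rot":[0,0,0]},{"grip":1,"delta_pos":[0,-1.5,0],"rot":[0,0,0]},{"grip":1,"delta_pos":[0,-4,0],"rot":[0,0,0]},{"grip":1,"delta_pos":[0,-8,0],"rot":[0,0,0]},{"grip":1,"delta_pos":[0,-12,0],"rot":[0,0,0]},{"grip":1,"delta_pos":[0,-16,0],"rot":[0,0,0]},{"grip":1,"delta_pos":[0,-19,0],"rot":[0,0,0]},{"grip":1,"delta_pos":[0,-19,0],"rot":[0,0,0]},{"grip":1,"delta_pos":[0,-19,0],"rot":[0,0,0]},{"grip":1,"delta_pos":[0,-19,0],"rot":[0,0,0]}]'
python3 - <<'E'
from bench import *
from h import *
import h
c0=h.cloud
for n,box in [("wrist",(200,110,110,110)),("side",(205,255,60,50)),("top",(315,140,60,50))]:
    c=capture(n);cv2.imwrite(f"pics/{n}4.png",c["img"][:,:,::-1])
    h.cloud=cloudf if n=="wrist" else c0
    p=bar(c,box,.2,.27)
    if len(p)<20: print(n,"few",len(p));continue
    zt=np.percentile(p[:,2],90);t=p[p[:,2]>zt-.006]
    d=t[:,:2]-t[:,:2].mean(0);w,V=np.linalg.eigh(d.T@d);r=cv2.minAreaRect((t[:,:2]*1000).astype(np.float32))
    print(n,len(t),zt.round(4),"rect",np.round(r[0],1),np.round(r[1],1),"axis",(np.degrees(np.arctan2(V[1,1],V[0,1]))%180).round(1))
    if n=="side": print("milk",h.cloud(c)[198,339])
s=state();print(s["time_s"],s["ft_force"])
E
```

```text
time_s: 9.22
position: [0.5801, -0.2158, 0.4087]
ee_rot: [-90.2, -0.0, -126.9]
ft_force: [-0.5, -0.9, -0.4]
gripper_width: 1.003
wrist 210 0.2515 rect [ 580.6 -215.9] [11.6 50.9] axis 144.0
side 113 0.2519 rect [ 581.8 -218.8] [11.6 44.3] axis 142.7
milk [0.74286039 0.04512558 0.1920509 ]
top few 19
9.375 [0.11454832 0.71066593 0.45993669]
```

View pics/wrist4.png

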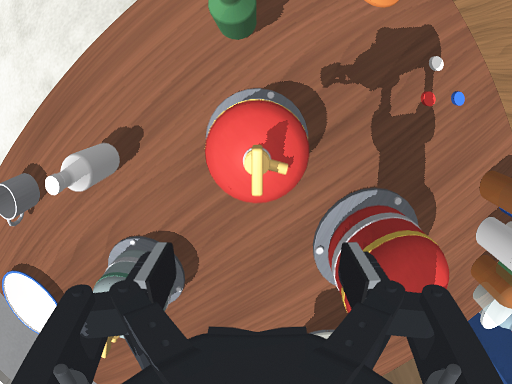

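View pics/side4.png

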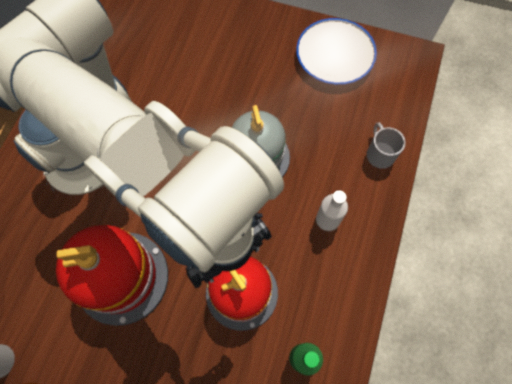

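The bar axis went from about 37.5° to 143.5°, a 74° clockwise turn (1.29 rad). The milk bottle hasn't moved and the robot is clear, so I'm handing the job in.

```bash
python3 -c "
from bench import *
print(job_done()); print(state()['time_s'])"
```

```text
the job is handed in; nothing more can be done
None
the job is handed in; nothing more can be done
```

I pinched the plug on the smaller red cylinder across its thickness and turned it 75° clockwise seen from above. I then let go, raised the tool about 19 cm clear and handed the job in at about 9.4 s. No verdict is reported.

- **Turn:** before the turn, the wrist camera put the bar at 36.3°, and the top and side cameras at 38°. Afterwards the wrist camera read 144.0° and the side camera 142.7°. That is about 72–75° of turn (about 1.3 rad), and the allowed range is 0.87 to 1.75 rad.
- **Top camera:** it gave no final check because the arm hid most of the bar (only 19 usable points).
- **Milk bottle:** it stands upright within about 5 mm of its starting place in the side view.
- **Contact:** the wrist force readings stayed around 2 N or less. The gripper never came near the grey cylinder, passing over it with the fingertips about 15 cm above its plug.

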